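# Tip a rinsed spot plate wells-down into the drying rack

## Robot

A 6-joint arm with a two-finger parallel gripper is mounted at the origin on a cart in front of the work surface, level with it; the furniture and walls round the work are solid. World frame = base frame: x ahead of the robot, y to its left, z up, the work surface at z = 0. Lengths are in m, angles in degrees, forces in N, time in s.
With the tool pointing down it reaches from about 0.35 to 0.8 m from the base axis. Payload 7.3 kg.
Tool frame: the origin (TCP) lies midway between the tips of the shut fingers; the grasp point (between the pads) lies 19 mm behind it; z points along the fingers, y is the line along which they close (so a half turn about z gives the same grasp; the last joint's range is limited). The gripper opens to 85 mm and grips with 20 to 120 N. Pads are 22 mm wide; open, the fingers measure 114 mm over their backs; the gripper's body (76 mm by 85 mm) begins 54 mm behind the grasp point. The pads swing forward as they close: fully open they stand 13 mm farther back than shut.
Start: joints at [64.057, 19.595, 87.324, -0, 73.075, -8.365], TCP at [0.159, 0.501, 0.231] pointing down, gripper open.
Joint ranges: [-145.02, 145.02], [-44.19, 115.74], [2.07, 154.8], [-57.11, 237.11], [16.16, 152.29], [-177.93, 177.93]. Speed limits (degrees/s): [147.25, 147.25, 180, 180, 180, 180].

## Interface

Orientations are given as [roll, pitch, yaw] about the fixed x, y, z axes, in that order (R = Rz(yaw) Ry(pitch) Rx(roll)).
In Python, from rig import manip gives the robot as it stands.
- The arm moves only by the tool apply_moves, never from a script. Its argument "targets" is a list of rows, each a list of 7 numbers: the shift along the tool's x, y, z in cm, then the turn, a rotation vector about the tool's x, y, z in degrees, then the gripper command: -1 is shut, 1 is fully open, values between are in proportion. A call has 1 to 10 rows; each row is the pose to reach, as a shift and turn from the pose commanded when the call began, along the tool's axes at that moment; what a row does not reach only later rows make up. A row lasts 1/10 s, in which the tool goes at most 50 mm and 8.59 degrees, less where a joint would pass 70% of its speed; a pose out of reach is approached as far as the arm can. A call with a gripper value outside its range is refused whole. The fingers move at their own pace and stop on an object; the grip force is fixed at half the most. Time passes only in rows, so rows that repeat a pose let the fingers close. It gives the time, the measured TCP pose, the force, the opening and the grip force at its end, in the units of the state.
- manip.get_obs(): the state, without advancing time (a new reading comes with each control period).
- manip.get_image(name): name is "side" or "top"; returns (picture, depth): 420x560x3 uint8, red, green, blue; 420x560 float32, m along the optical axis (not along the pixel's ray), 0 where there is no reading.
- manip.camera_model(name): a dict with "camera_matrix" (3x3 intrinsics, pixels), "R" (3x3) and "t" (3): a world point X has camera coordinates R X + t. Camera axes: x right, y down, z forward; pixel columns grow to the right and rows downward; lengths in m; the calibration is good to about 2 mm. A picture is of the moment at which its call begins. camera_model takes no time and is no camera call.
- manip.hand_in(): hands the job in; it is judged then, once.
The state is a dict: "time": time; "joint_pos": joint angles; "joint_vel": joint speeds; "tau": joint torques, N m; "tcp_pos": TCP position; "ee_rot": TCP orientation; "wrist_force": force on the tool from outside, world axes, zero at the start; "torque": the same for the moment, N m; "finger_gap": opening from 0.0 (shut) to 1.0 (fully open); "gripper_force": force on a finger pad.
Only numpy, scipy, OpenCV 4.12 (cv2) and the standard library are available. Lean on these libraries where they do the work, as an engineer would, in place of code of your own. Each camera call takes 0.05 s, during which the arm holds its last target. There are 200 camera calls.

## Task

Pick up the white spot plate with the eight round wells, carry it wells up and level to the aluminium drying rack, and let go of it just above the rack's high rounded edge, square across it and with its middle a little to the tray side, so that the edge flips it over by itself and it comes to rest lying flat in the tray, wells down. Do not turn or push the plate over with the gripper, and leave the blank tile where it is.

Things in the scene. Friction and masses are not known exactly. Their poses are not given: they have to be found in the camera images.
- spot_plate: Glazed white spot plate, a flat rectangular slab 96 x 50 x 10 mm with two rows of four shallow round grey wells in its top face, 90 g. Lies loose on the worktop, wells up. Origin: centre of its flat underside (so 10 mm below the well face). Axes: x along its 96 mm length, y across its 50 mm width, z out of the well face (up at the start). Grip it across the 50 mm width at mid-length; both ends are alike.
- blank_tile: Blank glazed white tile without wells, 54 x 54 x 10 mm, 70 g, loose on the worktop near the spot plate; a bystander. Origin: centre of its underside, z up. It must not be moved.
- rack: Aluminium turn-over drying rack, fixed, 220 mm long (x), 130 mm wide (y). Origin: centre of its underside; z up; x points from the high edge towards the tray. A steep ramp plate 90 mm wide stands across it and carries the high edge at x = -72 mm, the rack's highest part. Tray: floor at z = 6 mm from x = -60 to 105 mm, 120 mm wide, side lips 10 mm and end rim 16 mm high.
- rack_edge (a point): Middle of the top of the high rounded edge (a level 8 mm rod along y, 94 mm long), 110 mm above the worktop; x towards the tray, z up. A plate let go level, 3 to 25 mm above it, its length along x within 8 degrees, its middle 5 to 22 mm (best 12) past the edge on the tray side and within 12 mm sideways, tips tray-side end first and turns right over as it falls.
- rack_tray (a point): Centre of the tray floor, 6 mm above the worktop; axes as the rack's. The tray reaches 82 mm either way along x and 60 mm along y. Overhead, a wall shelf (underside 575 mm above the worktop) begins 610 mm ahead of the robot's base axis: carry the plate low and over the front of the worktop, past the hotplate (its beaker reaches 175 mm up, 560 mm ahead or more).

How it is judged:
By the outcome, as a careful person would: the job done as asked, in the order asked, and still so for the second after the job is handed in, with the robot touching nothing.
It also fails if it takes over 32 s, if anything falls off the work surface, if the arm or the gripper's body presses on something with over 40 N, if the wrist force passes 120 N, or if a joint passes its speed limit or range.

## Working session

There is one attempt and no reset: what is moved stays moved. The work goes in short steps, Python scripts to look and compute and a tool call to move; the robot and the scene stay as the last step left them, time stands still between calls to the robot, and variables do not carry over. Pictures are saved under pics/ and viewed, at most 10 in all, crops included, and the job is handed in when it is done.

Besides the shell and the picture viewer there is one more tool, called after "Request:" as a command line: name --pt "numbers of a row" for each row, then --argument value for the rest. apply_moves: Moves the arm, as the interface text tells. Its arguments: {"type":"object","properties":{"targets":{"type":"array","items":{"type":"array","items":{"type":"number"}}}},"required":["targets"]}

```bash
mkdir -p pics
cat > h.py <<'E'
import numpy as np, cv2
from rig import manip
from scipy.spatial.transform import Rotation as Ro
def cloud(name):
    im,d=manip.get_image(name); m=manip.camera_model(name)
    K=np.array(m["camera_matrix"]);R=np.array(m["R"]);t=np.array(m["t"])
    v,u=np.mgrid[:d.shape[0],:d.shape[1]]
    c=np.stack([(u-K[0,2])/K[0,0]*d,(v-K[1,2])/K[1,1]*d,d],-1)
    P=(c-t)@R
    P[d==0]=np.nan
    return im,d,P
def save(im,f): cv2.imwrite("pics/"+f,im[...,::-1])
E
python3 - <<'E'
from h import *
for n in("top","side"):
    im,d,P=cloud(n); save(im,n+"0.png"); np.save(n+"0.npy",P); np.save(n+"im.npy",im)
o=manip.get_obs(); print({k:np.round(o[k],3) for k in("time","tcp_pos","ee_rot","wrist_force","finger_gap")})
E
```

```text
{'time': np.float64(0.1), 'tcp_pos': array([0.158, 0.5  , 0.231]), 'ee_rot': array([-1.79921e+02, -1.20000e-02,  1.62424e+02]), 'wrist_force': array([-0.3  , -0.185, -0.274]), 'finger_gap': np.float64(1.0)}
```

View pics/top0.png

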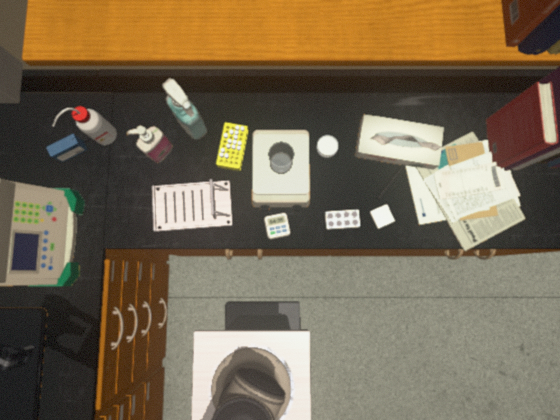

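View pics/side0.png

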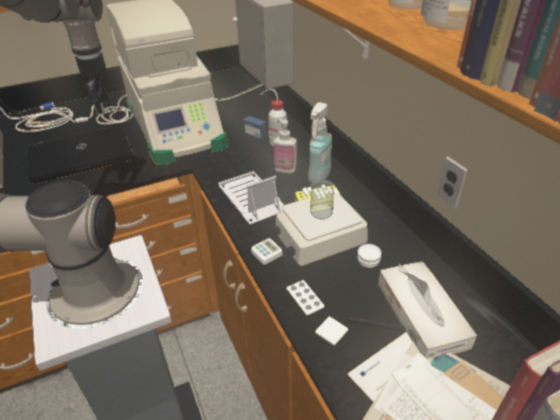

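Top view: the spot plate is at about (342,219), the tile at (383,216), and the rack at (192,205) with its high edge near column 217. Next I'll measure them.

Run:
```python
from h import *
P=np.load("top0.npy"); im=np.load("topim.npy")
g=im.min(-1)
def rect(c0,c1,r0,r1,z0,z1,thr):
    s=P[r0:r1,c0:c1]; m=(s[...,2]>z0)&(s[...,2]<z1)&(g[r0:r1,c0:c1]>thr)
    q=s[m]; r=cv2.minAreaRect((q[:,:2]*1000).astype(np.float32)); print(m.sum(),np.round(r[0],1),np.round(r[1],1),round(r[2],1),np.round(np.median(q[:,2]),4))
rect(318,366,200,236,-.01,.03,90)
rect(368,400,200,236,-.01,.03,90)
print("rack row 205:"); 
for r in(190,205,220): print([(c,*np.round(P[r,c]*1000).astype(int)) for c in range(196,242,3)])
for n in("top","side"):
    Q=np.load(n+"0.npy"); m=(Q[...,2]>.095)&(Q[...,2]<.12)&(Q[...,1]>.0)&(Q[...,1]<.5)&(Q[...,0]>.3)&(Q[...,0]<.6)
    q=Q[m]; v,u=np.where(m); 
    if len(q): print(n,len(q),[u.min(),u.max(),v.min(),v.max()],q.min(0),q.max(0),q.mean(0))
c=np.array([P[r,c] for r,c in((184,155),(229,155),(203,155))]);print(c)
big=cv2.resize(im[160:250,130:420],None,fx=2.75,fy=2.75,interpolation=cv2.INTER_CUBIC)
s=np.load("sideim.npy")[160:350,200:360]; s=cv2.resize(s,(int(160*2.1),int(190*1.8)))
c=np.zeros((600,800,3),np.uint8); c[:big.shape[0],:big.shape[1]]=big[:, :800]; c[250:250+s.shape[0],:s.shape[1]]=s; save(c,"zoom.png")
```

```text
661 [ 459.5 -258.2] [ 54.9 101.5] 3.6 0.0086
413 [ 467.5 -372.6] [58.8 61. ] 22.9 0.0092
rack row 205:
[(196, np.int64(542), np.int64(162), np.int64(7)), (199, np.int64(541), np.int64(153), np.int64(10)), (202, np.int64(542), np.int64(145), np.int64(5)), (205, np.int64(542), np.int64(137), np.int64(4)), (208, np.int64(542), np.int64(128), np.int64(5)), (211, np.int64(520), np.int64(102), np.int64(110)), (214, np.int64(541), np.int64(110), np.int64(8)), (217, np.int64(541), np.int64(101), np.int64(9)), (220, np.int64(542), np.int64(93), np.int64(4)), (223, np.int64(542), np.int64(85), np.int64(6)), (226, np.int64(542), np.int64(76), np.int64(5)), (229, np.int64(542), np.int64(67), np.int64(6)), (232, np.int64(543), np.int64(59), np.int64(1)), (235, np.int64(544), np.int64(51), np.int64(-2)), (238, np.int64(543), np.int64(42), np.int64(1)), (241, np.int64(544), np.int64(34), np.int64(-4))]
[(196, np.int64(498), np.int64(161), np.int64(8)), (199, np.int64(498), np.int64(153), np.int64(3)), (202, np.int64(498), np.int64(143), np.int64(8)), (205, np.int64(498), np.int64(135), np.int64(5))
[... 1188 characters left out ...]
64(6)), (232, np.int64(456), np.int64(58), np.int64(-2)), (235, np.int64(456), np.int64(49), np.int64(-1)), (238, np.int64(456), np.int64(41), np.int64(-2)), (241, np.int64(455), np.int64(32), np.int64(1))]
top 115 [np.int64(210), np.int64(215), np.int64(179), np.int64(214)] [0.45699176 0.0918367  0.09611512] [0.55113416 0.10584592 0.11318917] [0.50311859 0.09977208 0.10767067]
side 156 [np.int64(247), np.int64(276), np.int64(176), np.int64(190)] [0.45648821 0.09197908 0.09526443] [0.55215056 0.10869881 0.11382374] [0.50256803 0.09921463 0.10434099]
[[5.60792741e-01 2.82899200e-01 1.78011648e-04]
 [4.28023025e-01 2.72280338e-01 1.53802824e-02]
 [5.03494736e-01 2.77899173e-01 8.12439184e-03]]
```

View pics/zoom.png

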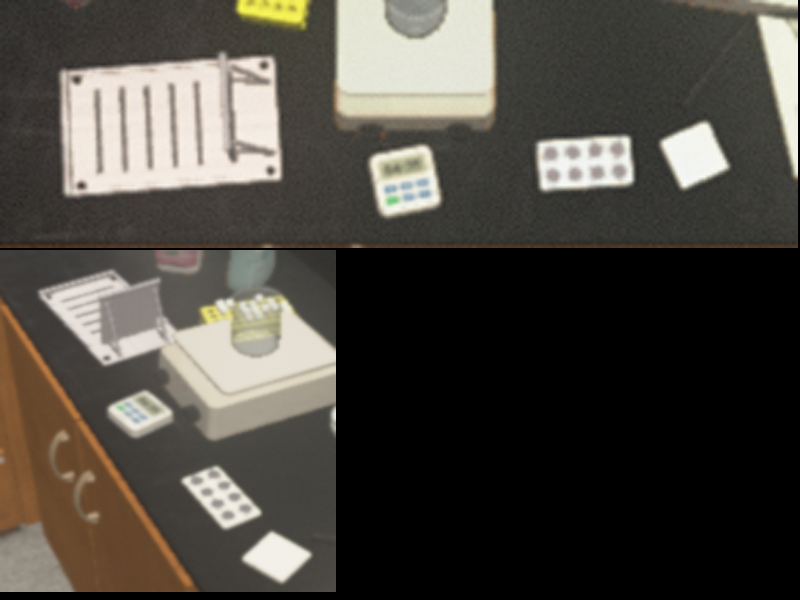

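The zoom confirms the layout. The rack's tray side is +y, the edge is a line near y≈0.10, and the plate is nearly parallel to the rack's x. Next I'll fit the yaws and work out the moves.

```bash
cat >> h.py <<'E'
def goal(p,yaw,rpy0=None):
    "shift(cm, tool axes) and rotvec(deg) from present measured pose"
    o=manip.get_obs(); R0=Ro.from_euler('xyz',o["ee_rot"],degrees=True)
    s=R0.inv().apply(np.array(p)-o["tcp_pos"])*100
    r=(R0.inv()*Ro.from_euler('xyz',[180,0,yaw],degrees=True)).as_rotvec(degrees=True)
    return np.round(s,2),np.round(r,2)
E
python3 - <<'E'
from h import *
for n in("top","side"):
    Q=np.load(n+"0.npy"); im=np.load(n+"im.npy"); g=im.min(-1)
    m=(Q[...,2]>.1)&(Q[...,2]<.116)&(Q[...,1]>.05)&(Q[...,1]<.15)&(Q[...,0]>.4)&(Q[...,0]<.6)
    q=Q[m]; q=q[q[:,2]>np.percentile(q[:,2],30)]
    vx,vy,x0,y0=cv2.fitLine(q[:,:2].astype(np.float32),cv2.DIST_HUBER,0,1e-4,1e-4).ravel()
    a=q[:,:2]@[vx,vy]; print(n,"edge mean",q.mean(0).round(4),"mid",((a.max()+a.min())/2-np.array([x0,y0])@[vx,vy])*np.array([vx,vy])+[x0,y0],"yaw",np.degrees(np.arctan2(vy,vx))%180+90, np.ptp(a), np.percentile(q[:,2],98))
    m=((Q[...,2]>-.01)&(Q[...,2]<.03)&(g>95)&(Q[...,1]>.04)&(Q[...,1]<.32)&(Q[...,0]>.39)&(Q[...,0]<.6)).astype(np.uint8)
    k,l,st,_=cv2.connectedComponentsWithStats(m); i=1+st[1:,4].argmax()
    print("rack",cv2.minAreaRect((Q[l==i][:,:2]*1000).astype(np.float32)))
    m=(Q[...,2]>-.01)&(Q[...,2]<.03)&(g>90)&(Q[...,1]>-.325)&(Q[...,1]<-.19)&(Q[...,0]>.41)&(Q[...,0]<.51)
    q=Q[m];print("plate",len(q),cv2.minAreaRect((q[:,:2]*1000).astype(np.float32)),q.mean(0))
    m=(Q[...,2]>.02)&(Q[...,1]>-.2)&(Q[...,1]<.02)&(Q[...,0]>.3)&(Q[...,0]<.62)
    print("hot",Q[m].min(0),Q[m].max(0))
print(goal([.4595,-.258,.10],93.6))
E
```

```text
top edge mean [0.502  0.1002 0.1095] mid [0.50366825 0.10031217] yaw 94.700516 0.0934757491389519 0.11276780192623527
rack ((500.6154479980469, 175.26438903808594), (138.5524444580078, 229.43753051757812), 4.500829696655273)
plate 661 ((459.5101013183594, -258.1862487792969), (54.93980026245117, 101.46288299560547), 3.6032471656799316) [ 0.45806637 -0.25672588  0.00804895]
hot [ 0.4106089  -0.19998368  0.02000841] [0.61999669 0.01985566 0.5984929 ]
side edge mean [0.504  0.0991 0.1092] mid [0.50435561 0.09880125] yaw 94.07714 0.09626875304481958 0.1135847657135766
rack ((515.5945434570312, 187.65939331054688), (170.4219970703125, 257.2613220214844), 4.317334175109863)
plate 754 ((461.5743713378906, -251.69850158691406), (57.28154373168945, 109.36073303222656), 3.6241161823272705) [ 0.45823098 -0.25809397  0.00814756]
hot [ 0.40586198 -0.19971278  0.02001638] [0.61995549 0.01961987 0.5980127 ]
(array([-51.61, -63.17,  13.14]), array([-8.000e-02,  4.000e-02,  6.882e+01]))
```

Request:
apply_moves --pt "-34.5 -28.9 3 0 0 68.8 1" --pt "-34.5 -28.9 3 0 0 68.8 1" --pt "-34.5 -28.9 3 0 0 68.8 1" --pt "-34.5 -28.9 3 0 0 68.8 1" --pt "-34.5 -28.9 3 0 0 68.8 1" --pt "-34.5 -28.9 3 0 0 68.8 1" --pt "-34.5 -28.9 3 0 0 68.8 1" --pt "-34.5 -28.9 3 0 0 68.8 1" --pt "-34.5 -28.9 3 0 0 68.8 1" --pt "-34.5 -28.9 3 0 0 68.8 1"

```text
time: 1.1
tcp_pos: [0.4027, 0.1162, 0.2008]
ee_rot: [180.0, 0.1, 93.2]
wrist_force: [0.1, 0.2, -0.0]
finger_gap: 0.998
gripper_force: 0.0
```

```bash
python3 -c "
from h import *
print(goal([.459,-.258,.05],93.6),manip.get_obs()['joint_pos'],manip.get_obs()['tcp_pos'])"
```

```text
(array([-37.66,   3.52,  15.13]), array([ 0.02,  0.08, -0.38])) [ 5.65386154e+00  1.02736388e+01  1.05455613e+02 -8.64461499e-02
  6.42517016e+01  2.47438060e+00] [0.40267318 0.11621003 0.20080313]
```

Request:
apply_moves --pt "-37.7 3.5 3 0 0 0 1" --pt "-37.7 3.5 3 0 0 0 1" --pt "-37.7 3.5 3 0 0 0 1" --pt "-37.7 3.5 3 0 0 0 1" --pt "-37.7 3.5 3 0 0 0 1" --pt "-37.7 3.5 3 0 0 0 1" --pt "-37.7 3.5 8 0 0 0 1" --pt "-37.7 3.5 13 0 0 0 1" --pt "-37.7 3.5 13 0 0 0 1" --pt "-37.7 3.5 13 0 0 0 1"

```text
time: 2.1
tcp_pos: [0.4566, -0.2526, 0.0668]
ee_rot: [-179.6, -0.3, 93.5]
wrist_force: [-0.3, 0.3, -0.8]
finger_gap: 1.005
gripper_force: 0.0
```

Run:
```python
from h import *
im,d,P=cloud("side"); g=im.min(-1)
print(goal([.459,-.258,-.0005],93.6),manip.get_obs()['tcp_pos'])
s=cv2.resize(im[220:360,250:370],None,fx=4,fy=4,interpolation=cv2.INTER_CUBIC)
T,_,_=cloud("top"); t=cv2.resize(T[180:250,310:410],None,fx=3.2,fy=3.2,interpolation=cv2.INTER_CUBIC)
c=np.zeros((560,800,3),np.uint8);c[:,:480]=s;c[:t.shape[0],480:]=t;save(c,"above.png")
```

```text
(array([-0.6 ,  0.12,  6.97]), array([-0.23, -0.22, -0.03])) [ 0.45769247 -0.25230076  0.06924036]
```

View pics/above.png

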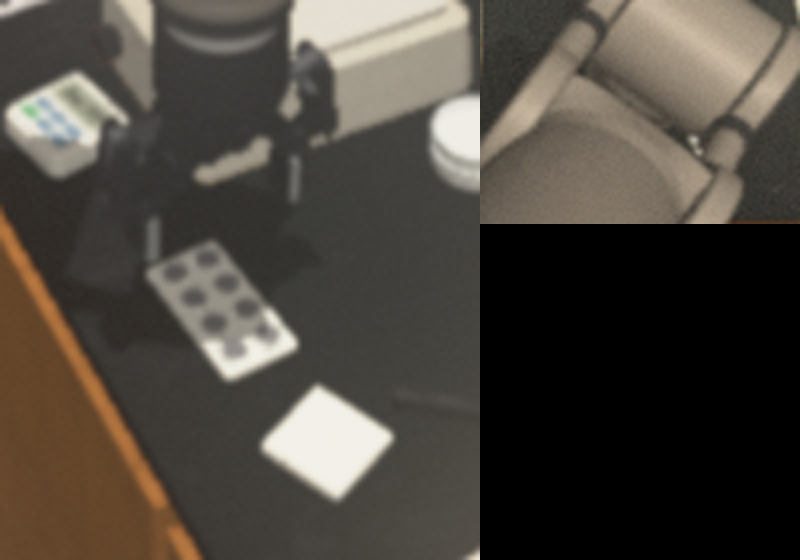

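The crop shows the open fingers straddling the plate's width, with the tile (lower right) clear of the gripper. I'll descend most of the way and check.

Request:
apply_moves --pt "0 0.1 2.5 0 0 0 1" --pt "0 0.1 5 0 0 0 1" --pt "0 0.1 5 0 0 0 1" --pt "0 0.1 5 0 0 0 1" --pt "0 0.1 5 0 0 0 1"

```text
time: 2.7
tcp_pos: [0.4611, -0.2534, 0.0234]
ee_rot: [179.8, 0.1, 93.7]
wrist_force: [-0.8, -0.8, 0.3]
finger_gap: 0.996
gripper_force: 0.0
```

```bash
python3 -c "
from h import *
print(goal([.459,-.258,-.0005],93.6),manip.get_obs()['tcp_pos'])"
```

```text
(array([-0.44, -0.25,  2.39]), array([0.15, 0.12, 0.07])) [ 0.461115   -0.25338211  0.02341597]
```

Request:
apply_moves --pt "-0.4 -0.15 1.2 0 0 0 1" --pt "-0.4 -0.15 2.0 0 0 0 1" --pt "-0.4 -0.15 2.3 0 0 0 1" --pt "-0.4 -0.15 2.3 0 0 0 1" --pt "-0.4 -0.15 2.3 0 0 0 1"

```text
time: 3.2
tcp_pos: [0.4586, -0.2572, -0.0019]
ee_rot: [-180.0, -0.0, 93.6]
wrist_force: [-0.6, -0.4, 0.4]
finger_gap: 1.001
gripper_force: 0.0
```

Request:
apply_moves --pt "0 0 -0.05 0 0 0 0" --pt "0 0 -0.05 0 0 0 -1" --pt "0 0 -0.05 0 0 0 -1" --pt "0 0 -0.05 0 0 0 -1" --pt "0 0 -0.05 0 0 0 -1" --pt "0 0 -0.05 0 0 0 -1" --pt "0 0 -0.05 0 0 0 -1"

```text
time: 3.9
tcp_pos: [0.4589, -0.2574, -0.0006]
ee_rot: [180.0, 0.0, 93.6]
wrist_force: [-0.7, 0.5, 4.7]
finger_gap: 0.562
gripper_force: 62.3
```

Request:
apply_moves --pt "0 0 -1 0 0 0 -1" --pt "0 0 -3 0 0 0 -1" --pt "0 0 -6 0 0 0 -1" --pt "0 0 -10 0 0 0 -1" --pt "0 0 -14 0 0 0 -1" --pt "0 0 -16 0 0 0 -1" --pt "0 0 -16 0 0 0 -1" --pt "0 0 -16 0 0 0 -1"

```text
time: 4.7
tcp_pos: [0.4583, -0.257, 0.1586]
ee_rot: [-180.0, -0.0, 93.6]
wrist_force: [-0.8, 0.9, -1.9]
finger_gap: 0.568
gripper_force: 62.2
```

Run:
```python
from h import *
im,d,P=cloud("side"); g=im.min(-1)
o=manip.get_obs(); print(o['tcp_pos'],o['finger_gap'],o['gripper_force'],o['wrist_force'])
s=cv2.resize(im[180:340,230:390],None,fx=3.7,fy=3.7,interpolation=cv2.INTER_CUBIC);save(s,"lift.png")
```

```text
[ 0.457928   -0.25668078  0.15769949] 0.5626376689682301 62.224252223968506 [-1.67668708  0.50413223 -1.05633637]
```

View pics/lift.png

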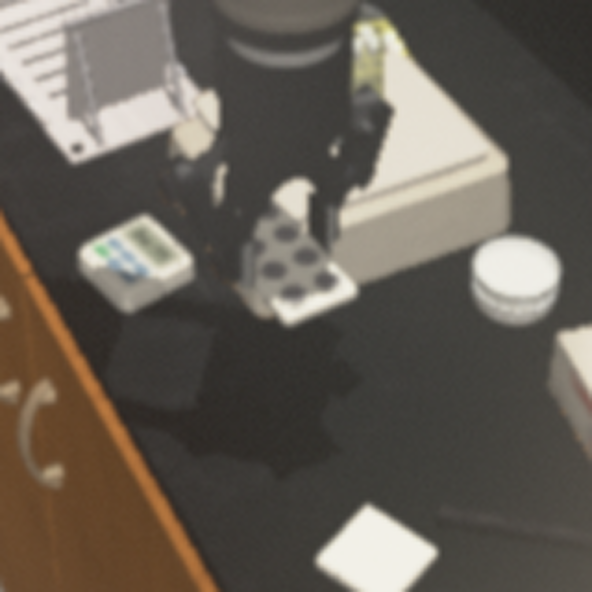

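The side view shows the plate held level, wells up, with the tile undisturbed. I'll carry it along the front.

Request:
apply_moves --pt "2 -1.5 0 0 0 0 -1" --pt "6 -2.3 0 0 0 0.8 -1" --pt "10 -2.8 0 0 0 -0.8 -1" --pt "14 -2.5 0 0 0 -0.8 -1" --pt "18 -2.2 0 0 0 -0.8 -1" --pt "22 -2 0 0 0 -0.8 -1" --pt "26 -1.7 0 0 0 -0.8 -1" --pt "30 -1.4 0 0 0 -0.8 -1" --pt "34 -1.2 0 0 0 -0.8 -1" --pt "36.8 -1 0 0 0 -0.8 -1"

```text
time: 5.75
tcp_pos: [0.4239, 0.1115, 0.1572]
ee_rot: [-179.8, -0.0, 94.5]
wrist_force: [0.7, 0.1, -0.4]
finger_gap: 0.568
gripper_force: 62.2
```

Run:
```python
from h import *
import time
for n in("side","top"):
    im,d,P=cloud(n); g=im.min(-1)
    o=manip.get_obs(); p=o['tcp_pos']
    # bright, near the plate's height
    m=(g>70)&(abs(P[...,2]-p[2])<.03)&(abs(P[...,0]-p[0])<.06)&(abs(P[...,1]-p[1])<.08)
    q=P[m]; print(n,m.sum(),p,o['ee_rot'])
    if len(q)>20: print(q.min(0),q.max(0),q.mean(0),cv2.minAreaRect((q[:,:2]*1000).astype(np.float32)))
    if n=="side": v,u=np.where(m); a,b=max(int(np.median(v))-60,0),max(int(np.median(u))-80,0); save(cv2.resize(im[a:a+120,b:b+160],None,fx=5,fy=5,interpolation=cv2.INTER_CUBIC),"carry.png")
print(goal([.503,.1115,.16],94.4))
```

```text
side 379 [0.42396313 0.11410425 0.15727574] [-1.79818990e+02 -1.25244526e-01  9.45364518e+01]
[0.39259922 0.06148596 0.15785318] [0.45910303 0.16048841 0.18603969] [0.42508359 0.09959423 0.16827777] ((427.0389404296875, 108.95144653320312), (101.57627868652344, 62.79715347290039), 77.08821105957031)
top 305 [0.42410752 0.11212008 0.1572339 ] [-1.79811496e+02 -4.91204408e-02  9.46440672e+01]
[0.39528277 0.06552358 0.15788887] [0.45166429 0.15781847 0.1852183 ] [0.42250967 0.08571426 0.16658661] ((423.26629638671875, 112.85821533203125), (50.12868881225586, 93.741943359375), 5.103480339050293)
(array([-0.7 ,  7.86, -0.3 ]), array([-0.19, -0.05,  0.24]))
```

View pics/carry.png

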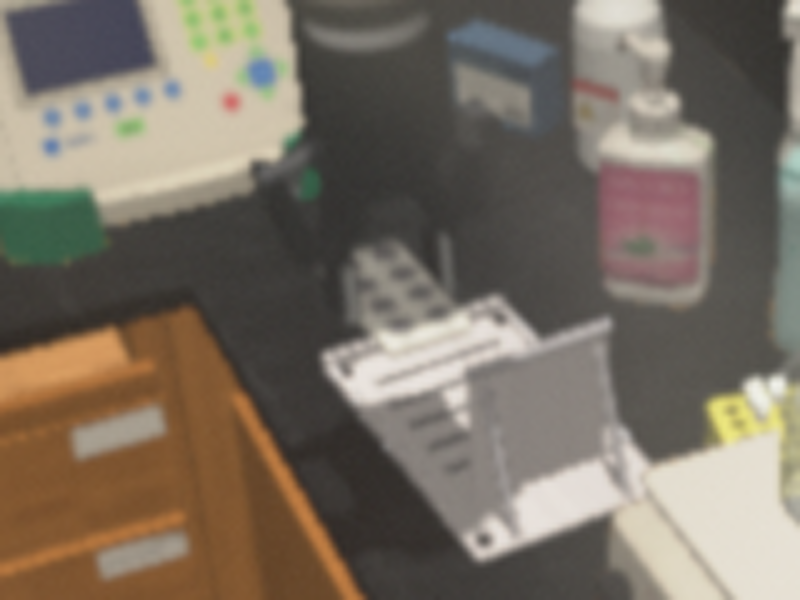

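The plate is level in the gripper, with its middle on the TCP and its underside at about TCP height. I'll move over the edge, then lower.

Request:
apply_moves --pt "0 2 0 0 0 0 -1" --pt "0 5 0 0 0 0 -1" --pt "0 7 0 0 0 0 -1" --pt "0 7.9 0 0 0 0 -1" --pt "0 7.9 0 0 0 0 -1" --pt "0 7.9 1.5 0 0 0 -1" --pt "0 7.9 3 0 0 0 -1" --pt "0 7.9 3.5 0 0 0 -1" --pt "0 7.9 3.5 0 0 0 -1" --pt "0 7.9 3.5 0 0 0 -1"

```text
time: 6.85
tcp_pos: [0.5041, 0.1154, 0.1243]
ee_rot: [180.0, -0.0, 94.4]
wrist_force: [0.1, -0.0, -1.7]
finger_gap: 0.562
gripper_force: 62.2
```

Run:
```python
from h import *
ps=[]
for n in("side","top")*2:
    im,d,P=cloud(n); g=im.min(-1)
    o=manip.get_obs(); p=o['tcp_pos']; ps.append(p)
    m=(g>70)&(abs(P[...,2]-p[2]-.01)<.02)&(abs(P[...,0]-p[0])<.06)&(abs(P[...,1]-p[1])<.08)
    q=P[m]; print(n,m.sum(),p,o['ee_rot'],np.percentile(q,[2,98],axis=0).round(4).tolist())
    if n=="side": save(cv2.resize(im[120:240,180:340],None,fx=5,fy=5,interpolation=cv2.INTER_CUBIC),"edge.png")
print(np.mean(ps,0),goal([.503,.1115,.1185],94.4))
```

```text
side 384 [0.50430423 0.11543862 0.12446341] [ 1.79945910e+02 -3.16990518e-03  9.44205760e+01] [[0.4714, 0.0671, 0.1283], [0.5375, 0.157, 0.1524]]
top 290 [0.50444611 0.11549387 0.1245334 ] [ 1.79926701e+02 -3.77211656e-03  9.44229468e+01] [[0.4789, 0.0672, 0.1291], [0.5289, 0.1188, 0.1382]]
side 377 [0.50445834 0.11552663 0.1244905 ] [ 1.79928048e+02 -5.12416950e-03  9.44264185e+01] [[0.472, 0.0672, 0.1292], [0.537, 0.1568, 0.1511]]
top 292 [0.50445115 0.11548465 0.12443492] [ 1.79932070e+02 -4.77642257e-03  9.44184554e+01] [[0.4796, 0.0672, 0.1278], [0.5295, 0.1167, 0.1378]]
[0.50441496 0.11548594 0.12448056] (array([-0.39, -0.18,  0.59]), array([ 0.07, -0.  ,  0.02]))
```

View pics/edge.png

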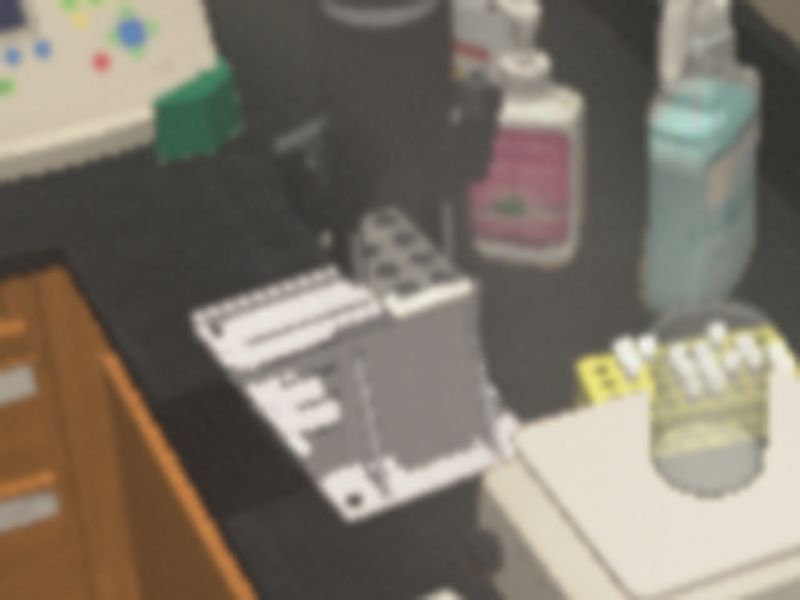

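The plate is square over the edge, with its middle about 15 mm past it and about 15 mm above. I'll trim that to 12 mm past and about 9 mm above.

Request:
apply_moves --pt "-0.2 -0.1 0.3 0 0 0 -1" --pt "-0.35 -0.1 0.55 0 0 0 -1" --pt "-0.35 -0.1 0.55 0 0 0 -1" --pt "-0.35 -0.1 0.55 0 0 0 -1" --pt "-0.35 -0.1 0.55 0 0 0 -1" --pt "-0.35 -0.1 0.55 0 0 0 -1"

```text
time: 7.65
tcp_pos: [0.5035, 0.112, 0.1183]
ee_rot: [180.0, -0.0, 94.4]
wrist_force: [1.2, -1.2, -1.6]
finger_gap: 0.562
gripper_force: 62.2
```

Request:
apply_moves --pt "0 0 0 0 0 0 1" --pt "0 0 0 0 0 0 1" --pt "0 0 0 0 0 0 1" --pt "0 0 0 0 0 0 1" --pt "0 0 0 0 0 0 1" --pt "0 0 0 0 0 0 1" --pt "0 0 -2 0 0 0 1" --pt "0 0 -6 0 0 0 1" --pt "0 0 -10 0 0 0 1" --pt "0 0 -14 0 0 0 1"

```text
time: 8.65
tcp_pos: [0.5031, 0.1119, 0.2598]
ee_rot: [-180.0, -0.0, 94.4]
wrist_force: [2.0, -0.5, -0.7]
finger_gap: 0.998
gripper_force: 0.0
```

Request:
apply_moves --pt "-5 -5 -3 0 0 0 1" --pt "-10 -8 -3 0 0 0 1" --pt "-14 -10 -3 0 0 0 1" --pt "-18 -10 -3 0 0 0 1" --pt "-22 -10 -3 0 0 0 1" --pt "-22 -10 -3 0 0 0 1" --pt "-22 -10 -3 0 0 0 1"

```text
time: 9.35
tcp_pos: [0.4205, -0.1162, 0.2881]
ee_rot: [-180.0, -0.0, 94.2]
wrist_force: [0.7, 0.6, -0.1]
finger_gap: 1.001
gripper_force: 0.0
```

Run:
```python
from h import *
im,_,P=cloud("side"); T,_,Q=cloud("top")
a=cv2.resize(im[120:240,180:300],None,fx=4,fy=4,interpolation=cv2.INTER_CUBIC);b=cv2.resize(T[165:245,140:250],(320,233),interpolation=cv2.INTER_CUBIC)
c=np.zeros((480,800,3),np.uint8);c[:,:480]=a;c[:233,480:]=b;save(c,"after.png");print(manip.get_obs()["wrist_force"])
```

```text
[-0.59051298  0.08188063 -0.31059889]
```

View pics/after.png

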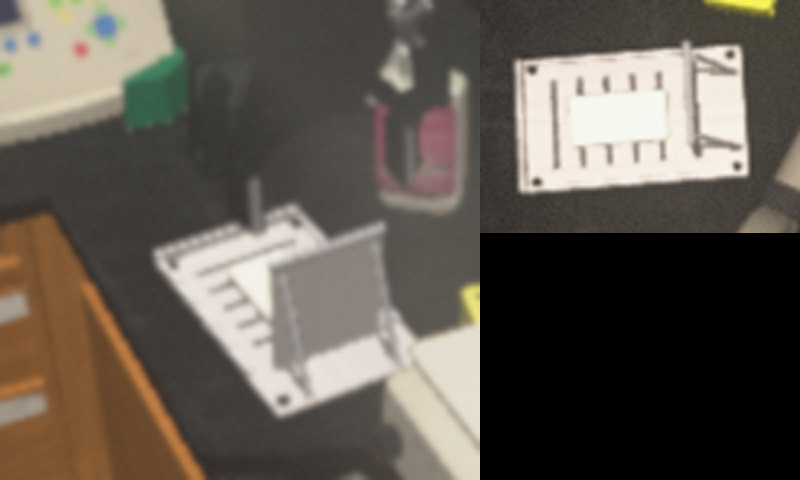

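The top view shows the plate flat in the tray at about (618,117) in the crop, plain face up, so the wells are down. The gripper is clear, so I'll hand in.

```bash
python3 -c "
from rig import manip
print(manip.hand_in())"
```

```text
the job is handed in; nothing more can be done
None
```

The spot plate flipped over the rack's edge by itself and lies flat in the tray, wells down; the gripper is clear, the blank tile was not touched, and the job was handed in at about 9.5 s.

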